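# Test and reset the mushroom stop on a watchmaker's bench

### The job

Test the machine stop at this watchmaker's bench: with a fingertip, press the black mushroom button on the stop station all the way in so that it latches, then push one of its two ears round clockwise (seen from above) until the latch lets go and the button pops up again. Leave the button fully out and let go of, do not press the small flat start button on the same station, and do not shift or pick up any of the loose things on the bench.

Things in the scene. Friction and masses are not known exactly. Their poses are not given: they have to be found in the camera images.
- station: the stop station: fixed grey box on the bench, 170 (x) by 120 (y) by 60 mm tall. Origin: centre of its underside, on the bench (height 0); z up. Small start button towards its -x end; mushroom button 20 mm from the centre towards +x. Between box and the mushroom's ears 24 mm are free (16 mm when latched), but for a collar 42 mm across round the stem, 8 mm high
- stop_top (a point): centre of the flat top (26 mm wide) of the black mushroom button; moves and turns with it, z up. 104 mm above the bench when out, 96 mm when latched in. Round head 50 mm across, 20 mm thick; two straight ears stick out of it along this point's +y and -y, to 46 mm from the centre, each 14 mm wide, 16 mm tall, its top 4 mm below this point
- stop_press (a joint): how far the mushroom is pressed in, m, straight down: 0 out, 0.008 fully in (hard stop). About 6 N at first, less on the way; snaps through at about 0.0035 and then stays in by itself (latched). Only turning brings it out: past about 0.45 rad of turn it pops up
- stop_turn (a joint): turn of the mushroom button, rad: 0 at rest, grows clockwise seen from above, to 0.85 (hard stop). A weak spring turns it back to 0 when let go; turning takes 1 to 4 N at an ear
- start (a joint): the flat round start button, grey, 22 mm across, on a black ring 38 mm across; its top is 81 mm above the bench, 55 mm from the station's centre towards -x. Travel in m, 0 untouched, 0.005 fully in, light (4 N). Leave alone
- demag: demagnetiser: fixed grey box 100 by 90 by 50 mm with a black pad and a little knob on top (60 mm tall in all), beside the station; not part of the job. Origin: centre of its underside
- loupe: black eyeglass loupe, 36 mm across, 28 mm tall, stands on the bench close in front of the stop station; leave alone. Origin: centre of its underside
- oil_jar: small amber glass jar with a black cap, 30 mm across, 45 mm tall, stands on the bench close in front of the stop station; leave alone. Origin: centre of its underside
- screwdriver: thin watch screwdriver, 118 mm long, 12 mm thick, lying on the bench; leave alone. Origin: its middle, on the bench
- dish: shallow round glass dish, 60 mm across, 14 mm tall, on the bench; leave alone. Origin: centre of its underside
- tweezers: flat steel tweezers, 120 mm long, 8 mm high, lying on the bench; leave alone. Origin: its middle, on the bench
- watch_case: steel watch case without strap, 40 mm across, 9 mm high, lying on the bench; leave alone. Origin: centre of its underside
Not all that is in view belongs to the job. There is more than one size of the station; the one meant has the size given above.

How it is judged:
On the way, in this order (a step that is already met when the one before it is completed fails the run):
1. the mushroom button is pressed fully in (at least 7 mm) and stays in for 0.2 s (value of joint stop_press above 0.007 m), for 0.2 s.
2. the button has been turned clockwise by more than 0.3 rad and has popped out (less than 2 mm in) (value of joint stop_turn above 0.3 rad and value of joint stop_press below 0.002 m), for 0.05 s.
At the end, for the whole second after the job is handed in: the mushroom button is fully out (less than 1.5 mm in) and turned back to rest (less than 0.1 rad), the start button is out (less than 1.5 mm in), and each loose thing lies within 20 mm of where it was (value of joint each of stop_press, start below 0.0015 m and value of joint stop_turn below 0.1 rad and distance of each of loupe, oil_jar, screwdriver, dish, tweezers, watch_case from where it was at the start of the episode below 0.02 m); the robot touches nothing.
It fails at once if the start button was pressed (more than 2.5 mm) (value of joint start above 0.0025 m).
It fails at once if a loose thing was lifted, carried or shifted by more than 20 mm (distance of any of loupe, oil_jar, screwdriver, dish, tweezers, watch_case from where it was at the start of the episode above 0.02 m).
It also fails if it takes over 42 s, if anything falls off the work surface, if the arm or the gripper's body presses on something with over 40 N, if the wrist force passes 120 N, or if a joint passes its speed limit or range.

### The arm

A 7-joint arm with a two-finger parallel gripper is mounted at the origin on the work surface. World frame = base frame: x ahead of the robot, y to its left, z up, the work surface at z = 0. Lengths are in m, angles in rad, forces in N, time in s.
With the tool pointing down it reaches from about 0.425 to 0.925 m from the base axis. Payload 6.8 kg.
Tool frame: the origin (TCP) lies on the mounting face of the last link; the fingertips stand 173 mm ahead of it and the grasp point (between the pads) lies 155 mm ahead of it; z points along the fingers, y is the line along which they close (so a half turn about z gives the same grasp; the last joint's range is limited). The gripper opens to 85 mm and grips with 20 to 120 N. Pads are 22 mm wide; open, the fingers measure 114 mm over their backs; the gripper's body (76 mm by 85 mm) begins 54 mm behind the grasp point. The pads swing forward as they close: fully open they stand 13 mm farther back than shut.
Start: joints at [0.994, 0.477, 0.022, 1.555, -0.011, 1.109, -0.083], TCP at [0.305, -0.602, 0.405] pointing down, gripper open.
Joint ranges: [-2.96, 2.96], [-0.34, 2.1], [-1.41, 1.46], [0.24, 2.44], [-1.37, 4.51], [0.17, 1.92], [-2.96, 2.96]. Speed limits (rad/s): [2.39, 2.39, 3.14, 3.14, 3.14, 3.14, 3.14].

### API

Orientations are given as a rotation vector (axis times angle).
In Python, from bench import r gives the robot as it stands.
- The arm moves only by the tool carry_out, never from a script. Its argument "moves" is a list of rows, each a list of 5 numbers: the shift along the tool's x, y, z in m, then the turn about the tool's z in rad, then the finger opening in m, from 0 to 0.0854. In form: [[dx, dy, dz, roll, claw], ...]. A call has exactly 8 rows; each row is the pose to reach, as a shift and turn from the pose commanded when the call began, along the tool's axes at that moment; what a row does not reach only later rows make up. A row lasts 1/10 s, in which the tool goes at most 50 mm and 8.59 degrees, less where a joint would pass 70% of its speed; a pose out of reach is approached as far as the arm can. A call with a gripper value outside its range is refused whole. The fingers move at their own pace and stop on an object; "force" is the grip in N (left out, the last holds). Time passes only in rows, so rows that repeat a pose let the fingers close, or fill a call up. It gives the time, the measured TCP pose, the force, the opening and the grip force at its end, in the units of the state.
- r.get_obs(): the state, without advancing time (a new reading comes with each control period).
- r.grab_frame(name): name is "side" or "top" or "wrist"; returns the picture (480x640x3 uint8, red, green, blue); there is no depth.
- r.calibration(name): a dict with "fx", "fy", "cx", "cy" (pixels), "rvec" (rotation vector, rad) and "tvec" (3), from world to camera coordinates, as OpenCV has them. Camera axes: x right, y down, z forward; pixel columns grow to the right and rows downward; lengths in m; the calibration is good to about 2 mm. The wrist camera is an equidistant fisheye: a pixel r from the principal point sees the ray r / f radians off the axis. A picture is of the moment at which its call begins: read the wrist's pose just before it. calibration takes no time and is no camera call; for the wrist camera it gives the pose at the moment of the call.
- r.hand_in(): hands the job in; it is judged then, once.
The state is a dict: "clock": time; "joints": joint angles; "qvel": joint speeds; "tau": joint torques, N m; "tcp_pos": TCP position; "orientation": TCP orientation; "contact_force": force on the tool from outside, world axes, zero at the start; "moment": the same for the moment, N m; "grip_width": finger opening in m; "gripper_force": force on a finger pad.
Only numpy, scipy, OpenCV 4.12 (cv2) and the standard library are available. Lean on these libraries where they do the work, as an engineer would, in place of code of your own. Each camera call takes 0.05 s, during which the arm holds its last target. There are 200 camera calls.

## Working session

There is one attempt and no reset: what is moved stays moved. The work goes in short steps, Python scripts to look and compute and a tool call to move; the robot and the scene stay as the last step left them, time stands still between calls to the robot, and variables do not carry over. Pictures are saved under pics/ and viewed, at most 10 in all, crops included, and the job is handed in when it is done.

Besides the shell and the picture viewer there is one more tool, called after "Emit:" as name(argument=value, ...) on one line, values as JSON. carry_out: Moves the arm, as the interface text tells. Its arguments: {"type":"object","properties":{"moves":{"type":"array","items":{"type":"array","items":{"type":"number"}}},"force":{"type":"number"}},"required":["moves"]}

```bash
ls; mkdir -p pics; python3 - <<'E'
from bench import r
import cv2
o=r.get_obs();print(o)
for n in("top","side"):
    f=r.grab_frame(n);cv2.imwrite(f"pics/{n}0.png",f[:,:,::-1]);print(n,r.calibration(n))
E
```

```text
pics
{'clock': 0.0, 'joints': array([ 0.99387597,  0.47781819,  0.02230724,  1.5564666 , -0.01146955,
        1.10930592, -0.08312071]), 'qvel': array([-2.05428766e-03,  1.28939391e-03, -4.97083691e-04, -1.83080509e-03,
        1.25484953e-05, -1.51402172e-04,  6.72091983e-05]), 'tau': array([ 1.45983438e-03, -5.96441031e+01,  1.60862993e+00, -2.81194228e+01,
        1.25808595e-02,  9.37874982e-03,  1.21972380e-05]), 'tcp_pos': array([ 0.30488048, -0.60190829,  0.40370628]), 'orientation': array([-3.05392998e+00, -7.29348691e-01,  9.12341572e-04]), 'contact_force': array([ 0.18178425, -0.03475678, -0.05890461]), 'moment': array([ 0.02622339, -0.04662685, -0.01807595]), 'gripper_force': 0.0, 'grip_width': 0.08524985924615094}
top {'fx': 563.7110297233097, 'fy': 563.7110297233097, 'cx': 318.502172175427, 'cy': 240.2923265038944, 'rvec': array([ 2.19348884, -2.19722174,  0.10656264]), 'tvec': array([-0.00512265,  0.51364698,  1.31150784])}
side {'fx': 546.2683619787786, 'fy': 546.2683619787786, 'cx': 319.75939245092917, 'cy': 233.19221702075512, 'rvec': array([ 2.40401806, -0.27328998,  0.08840204]), 'tvec': array([-0.50189079,  0.14054988,  1.26248976])}
```

View pics/top0.png

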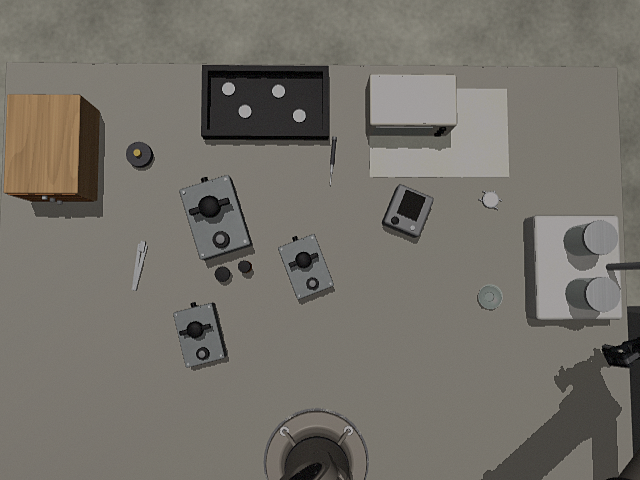

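View pics/side0.png

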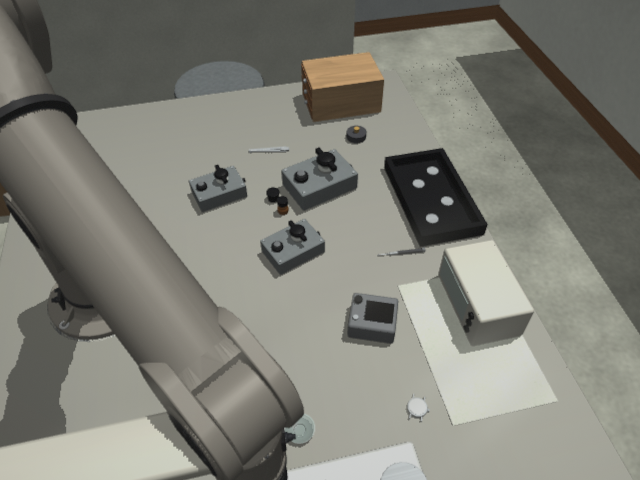

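The pictures show three stop stations. In the top view they are at (215,217), the largest, with the loupe and jar at (222,274) and (245,267) in front of it, then (305,267) and (200,335). I'll check the sizes and take a close crop of the largest.

```bash
cat >h.py <<'E'
import numpy as np,cv2
from bench import r
from scipy.spatial.transform import Rotation as R
def px2w(n,uv,z):
    c=r.calibration(n);M=R.from_rotvec(c["rvec"]).as_matrix();t=np.array(c["tvec"])
    d=np.array([(uv[0]-c["cx"])/c["fx"],(uv[1]-c["cy"])/c["fy"],1.])
    if n=="wrist":
        a=np.array([(uv[0]-c["cx"])/c["fx"],(uv[1]-c["cy"])/c["fy"]]);th=np.linalg.norm(a)
        d=np.r_[a/max(th,1e-9)*np.sin(th),np.cos(th)]
    o=-M.T@t;d=M.T@d
    return (o+d*(z-o[2])/d[2])
E
python3 - <<'E'
from h import *
im=cv2.imread("pics/top0.png");
c=cv2.resize(im[160:290,160:340],None,fx=4.4,fy=4.4,interpolation=cv2.INTER_CUBIC);cv2.imwrite("pics/crop0.png",c)
for uv,z in [((209,206),.104),((221,240),.081),((191,212),.095),((229,201),.095),((180,190),.06),((231,176),.06),((251,247),.06),((207,260),.06),((222,274),.028),((245,267),.045)]: print(uv,px2w("top",uv,z).round(4))
print(px2w("side",(326,157),.104))
# small ones length
for a in [((279,246),(313,235),(333,288)),((174,309),(214,303),(227,358))]: print([px2w("top",u,.045).round(3) for u in a])
E
```

```text
(209, 206) [0.5835 0.2377 0.104 ]
(221, 240) [0.5099 0.214  0.081 ]
(191, 212) [0.5713 0.2789 0.095 ]
(229, 201) [0.596 0.195 0.095]
(180, 190) [0.6263 0.3118 0.06  ]
(231, 176) [0.6589 0.1957 0.06  ]
(251, 247) [0.4954 0.1489 0.06  ]
(207, 260) [0.466  0.2483 0.06  ]
(222, 274) [0.4346 0.2188 0.028 ]
(245, 267) [0.4503 0.1638 0.045 ]
[0.58448518 0.2308671  0.104     ]
[array([0.499, 0.086, 0.045]), array([0.524, 0.007, 0.045]), array([ 0.402, -0.038,  0.045])]
[array([0.355, 0.324, 0.045]), array([0.368, 0.234, 0.045]), array([0.244, 0.203, 0.045])]
```

View pics/crop0.png

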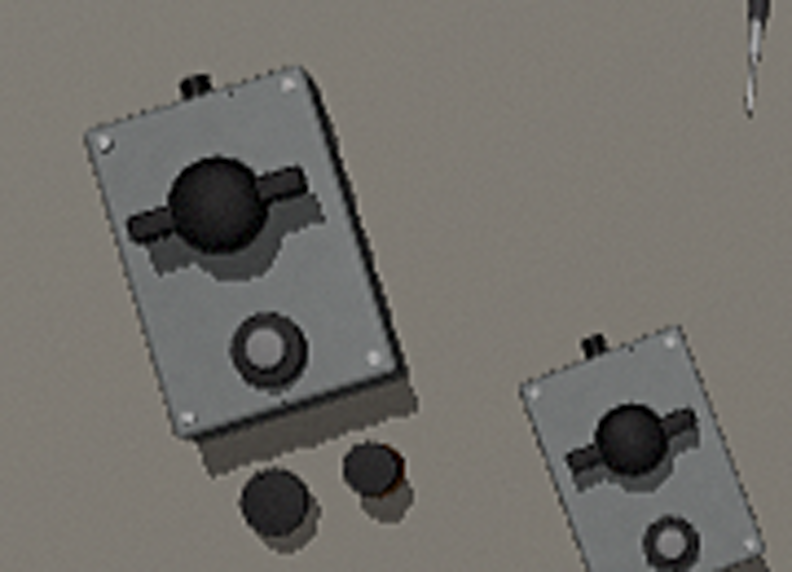

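The largest station (box about 120 × 170 mm, mushroom at crop pixel (218,204), start button at (265,350)) is the one described. The other two are too small. Next I'll work out the approach shift in tool axes.

```bash
cat >>h.py <<'E'
C=np.array([.584,.2345]);ANG=np.deg2rad(17)
def goal(dx,dy,ztip,C=None):
    """tool-frame shift+roll to put shut tips at station-frame offset from mushroom; tool x along station x"""
    C=globals()["C"] if C is None else C
    o=r.get_obs();M=R.from_rotvec(o["orientation"]).as_matrix()
    c,s=np.cos(ANG),np.sin(ANG)
    p=np.array([C[0]+c*dx-s*dy,C[1]+s*dx+c*dy,ztip+.173])
    T=np.array([[c,s,0],[s,-c,0],[0,0,-1]]).T
    rel=R.from_matrix(M.T@T).as_rotvec()
    print("shift",(M.T@(p-o["tcp_pos"])).round(4),"rel rot",rel.round(3),"F",o["contact_force"].round(1),"t",o["clock"],"tip",(o["tcp_pos"]+M[:,2]*.173).round(4))
E
python3 -c "
from h import *
goal(0,0,.2)"
```

```text
shift [ 0.627  -0.62    0.0318] rel rot [-0.002  0.     0.172] F [0.  0.2 0.4] t 0.1 tip [ 0.3047 -0.6017  0.2308]
```

Emit:
carry_out(moves=[[0.285,-0.282,0.0,0.172,0],[0.285,-0.282,0.0,0.172,0],[0.285,-0.282,0.0,0.172,0],[0.285,-0.282,0.0,0.172,0],[0.285,-0.282,0.0,0.172,0],[0.285,-0.282,0.0,0.172,0],[0.285,-0.282,0.0,0.172,0],[0.285,-0.282,0.0,0.172,0]])

```text
clock: 0.9
tcp_pos: [0.4316, -0.2207, 0.4046]
orientation: [3.107, 0.464, -0.0]
contact_force: [1.3, -0.8, -0.2]
grip_width: 0.0001
gripper_force: 0.0
```

```bash
python3 -c "
from h import *
goal(0,0,.2)"
```

```text
shift [ 0.2788 -0.3907  0.0316] rel rot [ 0.  0. -0.] F [ 1.3 -0.8 -0.2] t 0.9 tip [ 0.4316 -0.2207  0.2316]
```

Emit:
carry_out(moves=[[0.279,-0.39,0.03,0,0],[0.279,-0.39,0.03,0,0],[0.279,-0.39,0.03,0,0],[0.279,-0.39,0.03,0,0],[0.279,-0.39,0.03,0,0],[0.279,-0.39,0.03,0,0],[0.279,-0.39,0.03,0,0],[0.279,-0.39,0.03,0,0]])

```text
clock: 1.7
tcp_pos: [0.5589, 0.1575, 0.3793]
orientation: [3.107, 0.464, -0.001]
contact_force: [1.2, 0.2, 0.4]
grip_width: -0.0001
gripper_force: 0.0
```

```bash
python3 -c "
from h import *
goal(0,0,.2)"
```

```text
shift [ 0.0465 -0.0663  0.0063] rel rot [ 0.  0. -0.] F [1.2 0.2 0.4] t 1.7 tip [0.5589 0.1574 0.2063]
```

Emit:
carry_out(moves=[[0.047,-0.066,0.03,0,0],[0.047,-0.066,0.03,0,0],[0.047,-0.066,0.03,0,0],[0.047,-0.066,0.03,0,0],[0.047,-0.066,0.03,0,0],[0.047,-0.066,0.03,0,0],[0.047,-0.066,0.03,0,0],[0.047,-0.066,0.03,0,0]])

```text
clock: 2.5
tcp_pos: [0.5845, 0.2317, 0.3503]
orientation: [3.107, 0.463, 0.001]
contact_force: [0.3, 0.0, -0.5]
grip_width: 0.0002
gripper_force: 0.0
```

```bash
python3 - <<'E'
from h import *
goal(0,0,.2)
f=r.grab_frame("wrist");cv2.imwrite("pics/w1.png",f[:,:,::-1]);c=r.calibration("wrist");print(c)
M=R.from_rotvec(c["rvec"])
for p in ((*C,.104),(*C,.18)):
    d=M.apply(p)+c["tvec"];t=np.arctan2(np.hypot(d[0],d[1]),d[2]);u=d[:2]/np.hypot(*d[:2])*t*c["fx"];print(u+[c["cx"],c["cy"]])
E
```

```text
shift [ 0.0004 -0.0028 -0.0227] rel rot [ 0.    -0.001 -0.001] F [ 0.3  0.  -0.5] t 2.5 tip [0.5846 0.2317 0.1773]
{'fx': 371.64829954431775, 'fy': 371.64829954431775, 'cx': 321.6006575007083, 'cy': 238.28447998761789, 'rvec': array([-2.3309414 ,  1.72603845,  0.24896784]), 'tvec': array([0.05125493, 0.57982246, 0.50442122])}
[317.31455271 251.17532141]
[315.4185342  308.22866689]
```

View pics/w1.png

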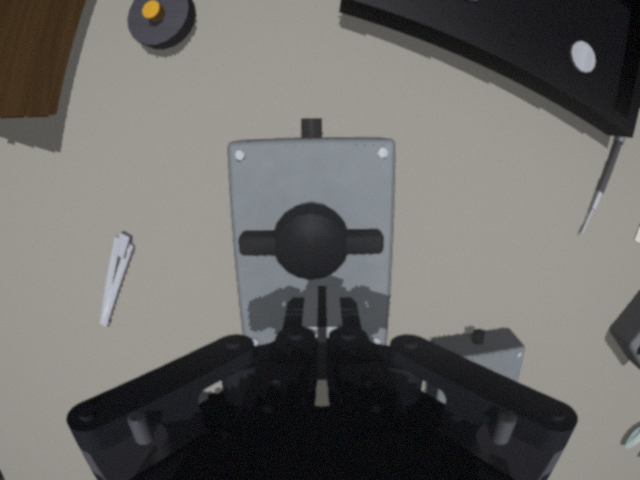

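The wrist view shows the mushroom head at (311,240), its ear ends at (240,243) and (383,241), and the two shut fingertips at about (322,300).

```bash
python3 - <<'E'
from h import *
p=px2w("wrist",(311,240),.096);print(p)
a=px2w("wrist",(240,243),.092);b=px2w("wrist",(383,241),.092);print(a,b,(a+b)/2,np.rad2deg(np.arctan2(*(a-b)[[1,0]]))-90)
a=px2w("wrist",(239,155),.06);b=px2w("wrist",(383,153),.06);print(a,b,np.rad2deg(np.arctan2(*(a-b)[[1,0]]))-90)
E
```

```text
[0.58735145 0.23974528 0.096     ]
[0.57066615 0.2832861  0.092     ] [0.59906263 0.19487592 0.092     ] [0.58486439 0.23908101 0.092     ] 17.80650983785398
[0.62180765 0.30419631 0.06      ] [0.65227807 0.20764168 0.06      ] 17.514499717697106
```

```bash
sed -i 's/C=np.array(\[.584,.2345\]);ANG=np.deg2rad(17)/C=np.array([.585,.2378]);ANG=np.deg2rad(17.6)/' h.py; python3 -c "
from h import *
goal(0,0,.110);goal(0,0,.096)"
```

```text
shift [ 0.0022 -0.0055  0.0671] rel rot [ 0.    -0.001 -0.011] F [-0.8  0.7 -0.2] t 2.55 tip [0.5845 0.2319 0.1771]
shift [ 0.0022 -0.0055  0.0811] rel rot [ 0.    -0.001 -0.011] F [-0.8  0.7 -0.2] t 2.55 tip [0.5845 0.2319 0.1771]
```

Emit:
carry_out(moves=[[0.002,-0.004,0.03,-0.01,0],[0.002,-0.004,0.06,-0.01,0],[0.002,-0.004,0.065,-0.01,0],[0.002,-0.004,0.065,-0.01,0],[0.002,-0.004,0.065,-0.01,0],[0.002,-0.004,0.065,-0.01,0],[0.002,-0.004,0.065,-0.01,0],[0.002,-0.004,0.065,-0.01,0]])

```text
clock: 3.35
tcp_pos: [0.5853, 0.237, 0.2855]
orientation: [-3.105, -0.48, -0.002]
contact_force: [-0.3, -0.9, 0.4]
grip_width: -0.0003
gripper_force: 0.0
```

```bash
python3 -c "
from h import *
goal(0,0,.096)
f=r.grab_frame('side');cv2.imwrite('pics/s2.png',cv2.resize(f[90:240,240:420,::-1],None,fx=4,fy=4,interpolation=2))"
```

```text
shift [-0.0001 -0.0008  0.0165] rel rot [-0.    -0.001 -0.   ] F [-0.3 -0.9  0.4] t 3.35 tip [0.5855 0.2371 0.1125]
```

View pics/s2.png

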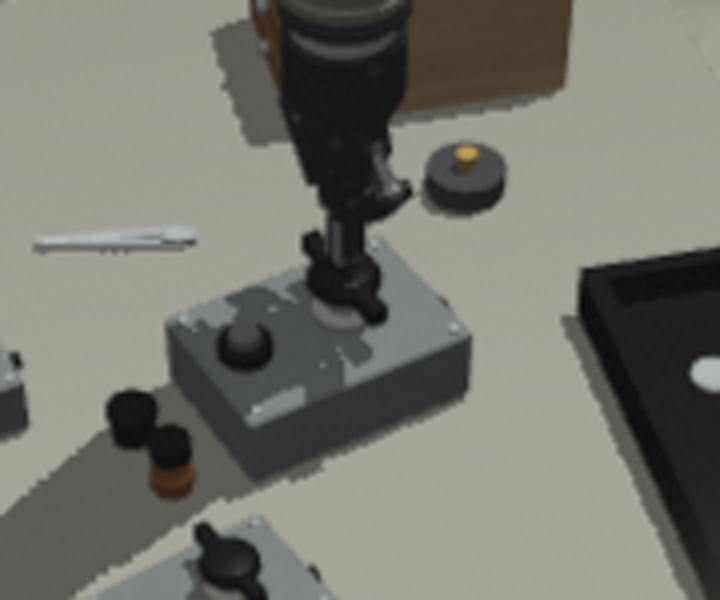

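The tips are centred just above the mushroom, at about (345,260). Now I press down gently.

Emit:
carry_out(moves=[[0,0,0.006,0,0],[0,0,0.009,0,0],[0,0,0.011,0,0],[0,0,0.013,0,0],[0,0,0.015,0,0],[0,0,0.017,0,0],[0,0,0.017,0,0],[0,0,0.017,0,0]])

```text
clock: 4.2
tcp_pos: [0.585, 0.237, 0.2694]
orientation: [3.104, 0.48, 0.0]
contact_force: [-5.2, -2.7, 14.1]
grip_width: -0.0002
gripper_force: 7.0
```

Emit:
carry_out(moves=[[0,0,0.001,0,0],[0,0,0.001,0,0],[0,0,0.001,0,0],[0,0,0.001,0,0],[0,0,0.001,0,0],[0,0,0.001,0,0],[0,0,0.001,0,0],[0,0,0.001,0,0]])

```text
clock: 5.0
tcp_pos: [0.5851, 0.2371, 0.2693]
orientation: [3.104, 0.48, 0.001]
contact_force: [-6.3, -3.9, 19.6]
grip_width: 0.0002
gripper_force: 10.2
```

Emit:
carry_out(moves=[[0,0,-0.02,0,0],[0,0,-0.035,0,0],[-0.015,-0.02,-0.04,0,0],[-0.035,-0.044,-0.04,0,0],[-0.035,-0.044,-0.04,0,0],[-0.035,-0.044,-0.04,0,0],[-0.035,-0.044,-0.04,0,0],[-0.035,-0.044,-0.04,0,0]])

```text
clock: 5.8
tcp_pos: [0.5393, 0.2675, 0.3066]
orientation: [3.105, 0.477, 0.0]
contact_force: [-1.1, 0.1, -1.0]
grip_width: 0.0003
gripper_force: 0.0
```

```bash
python3 -c "
from h import *
goal(-.032,.044,.072)
f=r.grab_frame('side');cv2.imwrite('pics/s3.png',cv2.resize(f[90:240,240:420,::-1],None,fx=4,fy=4,interpolation=2))"
```

```text
shift [ 0.0026 -0.0019  0.0616] rel rot [ 0.    -0.    -0.002] F [-1.1  0.1 -1. ] t 5.8 tip [0.5393 0.2674 0.1336]
```

View pics/s3.png

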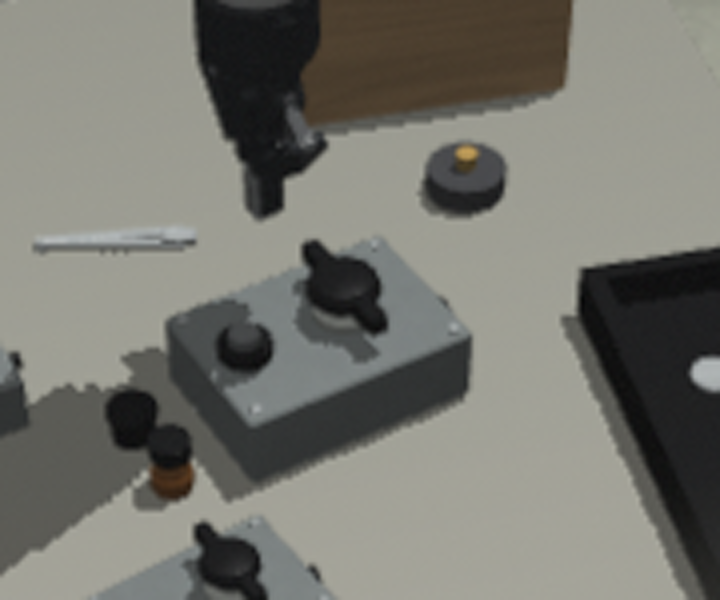

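The button sits lower at (343,285), so it is latched. The fingers hover on the robot side of the +y ear, with the start button at (245,340) well clear. I'll go down now.

Emit:
carry_out(moves=[[0.0,-0.002,0.025,0,0],[0.0,-0.002,0.045,0,0],[0.0,-0.002,0.055,0,0],[0.0,-0.002,0.06,0,0],[0.0,-0.002,0.06,0,0],[0.0,-0.002,0.06,0,0],[0.0,-0.002,0.06,0,0],[0.0,-0.002,0.06,0,0]])

```text
clock: 6.65
tcp_pos: [0.5381, 0.2704, 0.2475]
orientation: [-3.104, -0.48, -0.002]
contact_force: [-0.1, -0.1, 0.4]
grip_width: 0.0004
gripper_force: 0.0
```

```bash
python3 -c "
from h import *
goal(0,.044,.073)"
```

```text
shift [0.0349 0.0012 0.0015] rel rot [-0.    -0.001 -0.   ] F [-0.1 -0.1  0.4] t 6.65 tip [0.5383 0.2705 0.0745]
```

Emit:
carry_out(moves=[[0.008,0,0,0,0],[0.014,0,0,0,0],[0.018,0,0,0,0],[0.022,0,0,0,0],[0.025,0,0,0,0],[0.028,0,0,0,0],[0.03,0,0,0,0],[0.03,0,0,0,0]])

```text
clock: 7.45
tcp_pos: [0.5668, 0.2794, 0.2468]
orientation: [-3.105, -0.48, -0.001]
contact_force: [-1.4, 0.3, 1.6]
grip_width: 0.0001
gripper_force: 0.8
```

Emit:
carry_out(moves=[[0.002,0,0,0,0],[0.004,0,0,0,0],[0.006,0,0,0,0],[0.008,0,0,0,0],[0.009,0,0,0,0],[0.009,0,0,0,0],[0.009,0,0,0,0],[0.009,0,0,0,0]])

```text
clock: 8.25
tcp_pos: [0.5749, 0.2821, 0.2467]
orientation: [-3.104, -0.48, -0.0]
contact_force: [-1.1, -0.4, -0.2]
grip_width: -0.0002
gripper_force: 0.7
```

```bash
python3 -c "
from h import *
goal(0,.044,.073)
f=r.grab_frame('side');cv2.imwrite('pics/s4.png',cv2.resize(f[90:240,240:420,::-1],None,fx=4,fy=4,interpolation=2))"
```

```text
shift [-0.0038  0.0013  0.0007] rel rot [-0. -0. -0.] F [-1.1 -0.4 -0.2] t 8.25 tip [0.5749 0.2822 0.0737]
```

View pics/s4.png

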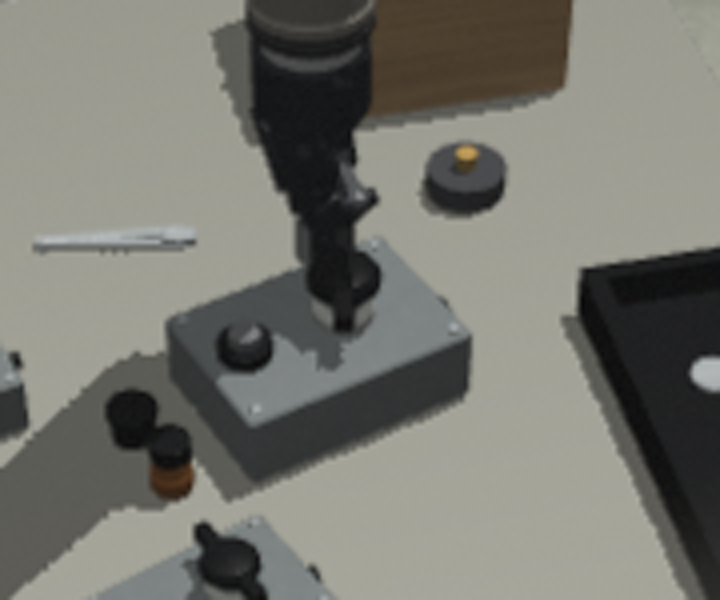

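The head is turned (near ear now at (343,320)) and has risen to about (350,272), so it has popped out. I'll push a little further for margin, then back off and lift.

Emit:
carry_out(moves=[[0.002,0,0,0,0],[0.003,0,0,0,0],[0.003,0,0,0,0],[0.003,0,0,0,0],[-0.012,0,0,0,0],[-0.025,0,0,0,0],[-0.04,0,0,0,0],[-0.04,0,0,0,0]])

```text
clock: 9.1
tcp_pos: [0.5359, 0.2697, 0.2469]
orientation: [3.104, 0.481, -0.0]
contact_force: [1.0, 1.0, 0.4]
grip_width: -0.0003
gripper_force: 0.0
```

Emit:
carry_out(moves=[[0,0,-0.03,0,0],[0,0,-0.07,0,0],[0,-0.04,-0.1,0,0],[0,-0.08,-0.1,0,0],[0,-0.08,-0.1,0,0],[0,-0.08,-0.1,0,0],[0,-0.08,-0.1,0,0],[0,-0.08,-0.1,0,0]])

```text
clock: 9.9
tcp_pos: [0.5137, 0.3448, 0.3462]
orientation: [3.104, 0.476, -0.0]
contact_force: [0.6, -0.3, 0.5]
grip_width: -0.0
gripper_force: 0.0
```

```bash
python3 -c "
from h import *
goal(0,.044,.073)
a=r.grab_frame('side')[90:240,240:420,::-1]
b=cv2.imread('pics/side0.png')[90:240,240:420]
cv2.imwrite('pics/s5.png',cv2.resize(np.hstack([a,b]),None,fx=2.2,fy=2.2,interpolation=2))"
```

```text
shift [0.0359 0.0793 0.1003] rel rot [ 0.001  0.    -0.003] F [ 0.6 -0.3  0.5] t 9.9 tip [0.5137 0.3446 0.1732]
```

View pics/s5.png

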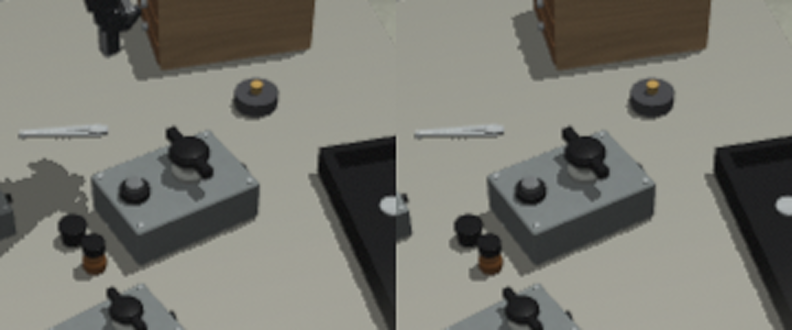

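The picture of now (left, mushroom at (188,150)) matches the start picture (right, (584,150)): the button is out and back at rest, and nothing has shifted.

```bash
python3 -c "
from bench import r
print(r.hand_in())"
```

```text
the job is handed in; nothing more can be done
None
```

I pressed the mushroom button in until it latched, then turned it clockwise by an ear until it popped out. The last picture shows it fully out and back at rest, with the start button and the loose things in view (loupe, oil jar, tweezers) where they were; I handed the job in at about 10 s, and the hand-in gave no verdict.

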